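# Close the split gear housing and hold it shut

### The arm

A 6-joint arm with a two-finger parallel gripper is mounted at the origin on the work surface. World frame = base frame: x ahead of the robot, y to its left, z up, the work surface at z = 0. Lengths are in mm, angles in rad, forces in N, time in s.
With the tool pointing down it reaches from about 425 to 950 mm from the base axis. Payload 3.5 kg.
Tool frame: the origin (TCP) lies at the very end of the fingers, on their centre line; the grasp point (between the pads) lies 19 mm behind it; z points along the fingers, y is the direction in which the jaws open and shut (so a half turn about z gives the same grasp; the last joint's range is limited). The gripper opens to 85 mm and grips with 20 to 120 N. Pads are 22 mm wide; open, the fingers measure 114 mm over their backs; the gripper's body (76 mm by 85 mm) begins 54 mm behind the grasp point. The pads swing forward as they close: fully open they stand 13 mm farther back than shut.
Start: joints at [-1.48, 0.286, 1.577, -0, 1.279, -0.15], TCP at [160.999, -655.504, 231.325] pointing down, gripper open.
Joint ranges: [-2.77, 2.77], [-0.9, 2.22], [0.21, 2.48], [-1.53, 4.67], [0.24, 2.81], [-2.84, 2.84]. Speed limits (rad/s): [2.79, 2.79, 3.14, 3.14, 3.14, 3.14].

### API

Orientations are given as a rotation vector (axis times angle).
In Python, from workcell import observe, get_image, get_calibration, sign_off, find_in, regions_of gives the robot as it stands.
- The arm moves only by the tool play_rows, never from a script. Its argument "moves" is a list of rows, each a list of 3 entries, a list of its own where there are three numbers: the turn, a rotation vector about the tool's x, y, z in degrees, then the shift along the tool's x, y, z in m, then the finger opening in m, from 0 to 0.0854. In form: [[[rx, ry, rz], [tx, ty, tz], gripper], ...]. A call has 1 to 12 rows; each row shifts and turns the commanded pose from where the row before left it, along the tool's axes as they then stand; what a row does not reach is not made up. A row lasts 1/10 s, in which the tool goes at most 50 mm and 8.59 degrees, less where a joint would pass 70% of its speed; a pose out of reach is approached as far as the arm can. A call with a gripper value outside its range is refused whole. The fingers move at their own pace and stop on an object; the grip force is fixed at half the most. Time passes only in rows, so rows that do not move let the fingers close. It gives the time, the measured TCP pose, the force and the opening at its end, in the units of the state.
- observe(): the state, without advancing time (a new reading comes with each control period).
- get_image(name): name is "scene" or "top" or "wrist"; returns the picture (420x560x3 uint8, blue, green, red); there is no depth.
- get_calibration(name): a dict with "vfov" (degrees; the focal length in pixels is half the picture's height over the tangent of half this angle, whatever the lens; pixels are square), "cx", "cy" (the principal point, pixels), "cam_to_world" (4x4, takes a point from camera to world coordinates). Camera axes: x right, y up, looking along -z (the intrinsics and any distortion apply to the point x, -y, -z); pixel columns grow to the right and rows downward; lengths in mm; the calibration is good to about 2 mm. The wrist camera is an equidistant fisheye: a pixel r from the principal point sees the ray r / f radians off the axis. A picture is of the moment at which its call begins: read the wrist's pose just before it. get_calibration takes no time and is no camera call; for the wrist camera it gives the pose at the moment of the call.
- sign_off(): hands the job in, once; it reports no verdict.
Trained networks look in the newest picture that a camera, given by its name, has taken for a name from the list of things; names that differ only in an ending like _2 or _b are one class to them, and where a whole thing is asked for, a point or a joint stands for the part that bears it (a point fixed in the world has none). Each returns a list of dicts, best first, with "conf" (0 to 1); they miss things now and then, are a little off and sometimes report something else, mostly with a low value. They report only what shows in the picture. A call takes as long as a camera call. They do not tell look-alikes from the thing itself.
- find_in(query, camera): "point" ([x, y, z] in mm, in world coordinates, good to about 4 mm: the middle of the surface that is visible of it).
- regions_of(query, camera): "region" (420x560 bool, what is visible of it).
The state is a dict: "clock": time; "qpos": joint angles; "joint_velocities": joint speeds; "joint_torque": joint torques, N m; "tcp_pos": TCP position; "eef_rot": TCP orientation; "force": force on the tool from outside, world axes, zero at the start; "wrist_torque": the same for the moment, N m; "opening": finger opening in mm.
Only numpy, scipy, OpenCV 4.12 (cv2) and the standard library are available. Lean on these libraries where they do the work, as an engineer would, in place of code of your own. Each camera call takes 0.05 s, during which the arm holds its last target.

### The job

The lower half of the gear housing is clamped in the drill-press vise, and its cover has toppled onto its side on the bench. Turn the cover upright, set it over the two dowels the way round that it fits, long ear over long ear, and press it down against the bearing spring until the two faces meet all round. Finish while still holding it pressed fully home - do not let go - and leave the other things on the bench where they are.

Things in the scene. Friction and masses are not known exactly. Their poses are not given: they have to be found in the camera images.
- cover: Cover of a split gear housing, bare cast aluminium, about 0.34 kg, toppled on its flat -y face, its top pointing roughly to the left (+y). Upright: a 56 x 56 mm block 58 mm high, with a round cap (36 mm across, 5 mm high) on top and a flange at its foot. Origin: centre of its open underside (parting face). z from there to its top, x from its short ear to its long ear.
- cover_centre (a point): On the block's axis, 30 mm above the cover's parting face; axes as the cover's. Grip the block across x (56 mm; faces clear from 12 to 58 mm above the parting face) or, once upright, across y (56 mm). The cover's underside is hollow (44 mm square, 20 mm deep), with a boss in the middle that ends 8 mm above the parting face.
- cover_long_hole (a point): Centre of the dowel hole in the cover's long ear, on the parting face, 52 mm along +x from the block's axis. Through hole 9 mm across. The flange is 12 mm thick and 56 mm wide (flush with the block's y faces) and stands out along x as two flat ears: the long one ends 66 mm from the block's axis.
- cover_short_hole (a point): Centre of the dowel hole in the cover's short ear, on the parting face, 40 mm along -x from the block's axis. Through hole 9 mm across. The short ear ends 54 mm from the block's axis.
- dowel_long (a point): Foot of the steel dowel in the lower half's long ear, on its parting face, 88 mm above the bench. Dowel 8 mm thick, 16 mm tall, its upper 6 mm tapering to 3.4 mm. Axes of the lower half: x from its short to its long ear, z up. Block axis: 52 mm along -x. The cover is home when its axes match these and its two hole points lie on the two dowel feet; turned half round it does not fit.
- dowel_short (a point): Foot of the same kind of dowel in the lower half's short ear, 92 mm from the other; axes as above. The lower half has the cover's outline and is clamped in a drill-press vise bolted to the bench; neither can move. Jaws (100 mm wide along x) end 26 mm below the parting face; the vise screw sticks out to 180 mm from the block axis along the lower half's -y, up to 62 mm above the bench.
- bearing (a joint): How far the sprung bearing in the middle of the lower half is pushed down (m): 0 = up, top (28 mm across) 13 mm above the parting face. It meets the cover's boss 5 mm before closing; 0.005 when the faces meet. Spring: 5 N at 0, 12 N at 0.005. So the cover rides 5 mm proud and springs up if let go; about 9 N on top of its weight closes it, some more holds it firmly.
- screwdriver: Screwdriver lying flat, 190 mm long, wooden handle 26 mm thick; origin under its middle, on the bench. Not part of the job.
- gear: Loose steel spur gear lying flat, 56 mm across, 18 mm high; origin at the centre of its underside. Not part of the job.
- screw_tray: Open steel tray of screws, 120 x 85 x 22 mm; origin at the centre of its underside. Not part of the job.
- tape_roll: Roll of tape lying flat, 90 mm across, 24 mm high; origin at the centre of its underside. Not part of the job.
- wrench: Steel combination wrench lying flat, 180 mm long, 8 mm thick; origin under its middle. Not part of the job.
- oil_bottle: Small oil bottle standing, 48 mm across, 115 mm high; origin at the centre of its underside. Not part of the job.
- hammer: Hammer lying flat, 260 mm long, 26 mm thick; origin under its middle. Not part of the job.
Not all that is in view belongs to the job. What is shaped like the cover but purple is not meant.

How it is judged:
By the outcome, as a careful person would: the job done as asked, in the order asked, and still so for the second after the job is handed in, while the arm keeps its last pose, push and grip.
It also fails if it takes over 56 s, if anything falls off the work surface, if the arm or the gripper's body presses on something with over 40 N, if the wrist force passes 120 N, or if a joint passes its speed limit or range.

## Working session

There is one attempt and no reset: what is moved stays moved. The work goes in short steps, Python scripts to look and compute and a tool call to move; the robot and the scene stay as the last step left them, time stands still between calls to the robot, and variables do not carry over. Pictures are saved under pics/ and viewed, and the job is handed in when it is done.

Besides the shell and the picture viewer there is one more tool, called after ">>>" as name([rows], argument=value, ...), one row to a line, values as JSON. play_rows: Moves the arm, as the interface text tells. Its arguments: {"type":"object","properties":{"moves":{"type":"array"}},"required":["moves"]}

```bash
ls; mkdir -p pics; python3 - <<'E'
from workcell import *
import cv2
o=observe();print(o)
for n in ("scene","top","wrist"):
    cv2.imwrite(f"pics/{n}0.png",get_image(n)); c=get_calibration(n);print(n,c)
    for q in ("cover","dowel_long","dowel_short","cover_long_hole"):
        for d in find_in(q,n): print(q,d)
E
```

```text
pics
{'clock': 0.0, 'qpos': array([-1.48000541e+00,  2.87173490e-01,  1.57817459e+00,  1.20630649e-05,
        1.27861311e+00, -1.49986588e-01]), 'joint_velocities': array([ 1.19553485e-03,  8.46484228e-04,  1.10715532e-03,  1.78692410e-05,
        1.04474898e-03, -1.14778755e-03]), 'joint_torque': array([-7.85744487e-04, -4.05983841e+01, -2.92622870e+01, -9.78756907e-05,
        5.98714192e-03, -8.72586952e-06]), 'tcp_pos': array([ 160.93895096, -654.85477134,  229.94327644]), 'eef_rot': array([-3.11650451e+00, -3.77009753e-01, -1.28136890e-04]), 'force': array([-0.53385179, -0.11318288, -0.15007294]), 'wrist_torque': array([ 0.06672057,  0.02563781, -0.03371548]), 'opening': 85.8465624730187}
scene {'vfov': 51.09292836169344, 'cx': 279.9869489939772, 'cy': 199.2043541318194, 'cam_to_world': array([[ 5.64313844e-01, -7.02512571e-01,  4.33619619e-01,
         1.06809208e+03],
       [ 8.25524565e-01,  4.75293252e-01, -3.04311545e-01,
        -3.46428161e+02],
       [ 7.68620729e-03,  5.29690865e-01,  8.48155947e-01,
         1.10151568e+03],
       [ 0.00000000e+00,  0.00000000e+00,
[... 1205 characters left out ...]
conf': 0.57}
dowel_short {'point': [528.0, -195.9, 85.7], 'conf': 0.67}
cover_long_hole {'point': [730.0, 199.8, 56.8], 'conf': 0.85}
cover_long_hole {'point': [571.2, 197.9, 54.8], 'conf': 0.76}
cover_long_hole {'point': [745.8, 386.5, 59.5], 'conf': 0.69}
wrist {'vfov': 65.70646984690485, 'cx': 278.91687344628735, 'cy': 202.7264055668356, 'cam_to_world': array([[ 2.38626088e-01,  9.37572461e-01,  2.53012786e-01,
         2.25349421e+02],
       [-9.71111516e-01,  2.30415250e-01,  6.20583219e-02,
        -6.39324182e+02],
       [-1.13830784e-04, -2.60512365e-01,  9.65470504e-01,
         3.73228969e+02],
       [ 0.00000000e+00,  0.00000000e+00,  0.00000000e+00,
         1.00000000e+00]])}
```

View pics/scene0.png

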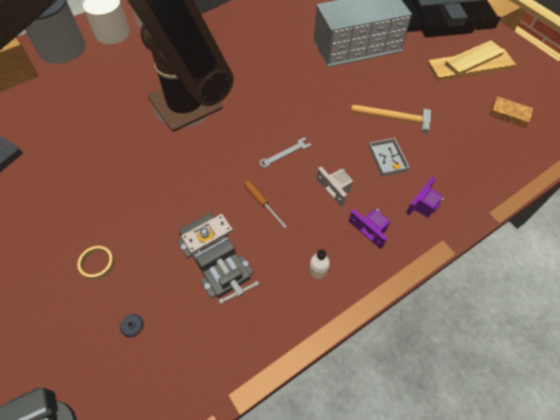

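View pics/top0.png

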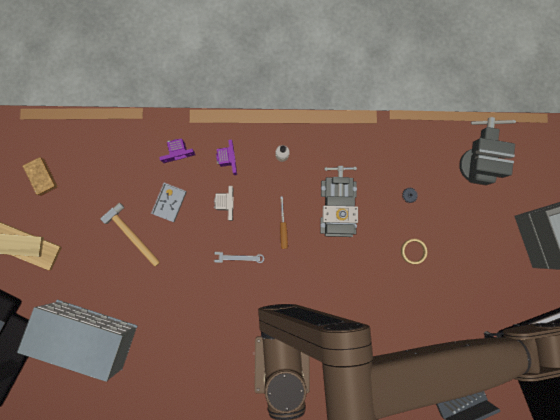

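View pics/wrist0.png

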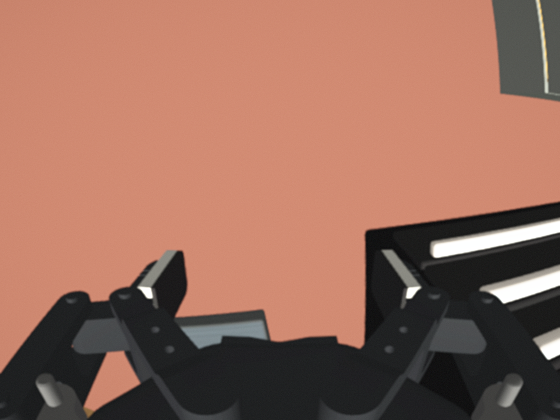

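The cover is the bare aluminium one, at top (224,203) and scene (335,182). The possible mix-ups are the two purple look-alikes at top (227,156) and (177,150), scene (371,225) and (427,197), plus the lower half in the vise at top (340,214). I'll check the choice in a close crop.

```bash
python3 - <<'E'
import cv2,numpy as np
a=cv2.imread('pics/top0.png');s=cv2.imread('pics/scene0.png')
f=lambda i,x,y,r:cv2.resize(i[y-r:y+r,x-r:x+r],(390,390),interpolation=cv2.INTER_CUBIC)
cv2.imwrite('pics/crop0.png',np.hstack([f(a,225,200,28),f(s,335,182,28)]))
cv2.imwrite('pics/crop1.png',np.hstack([f(a,341,214,30),f(s,210,240,40)]))
from scipy.spatial.transform import Rotation as R
print(R.from_rotvec([-3.1165,-.377,0]).as_matrix())
E
```

```text
[[ 9.71155128e-01  2.38448395e-01 -2.84958415e-04]
 [ 2.38448395e-01 -9.71152313e-01  2.35563104e-03]
 [ 2.84958415e-04 -2.35563104e-03 -9.99997185e-01]]
```

View pics/crop0.png

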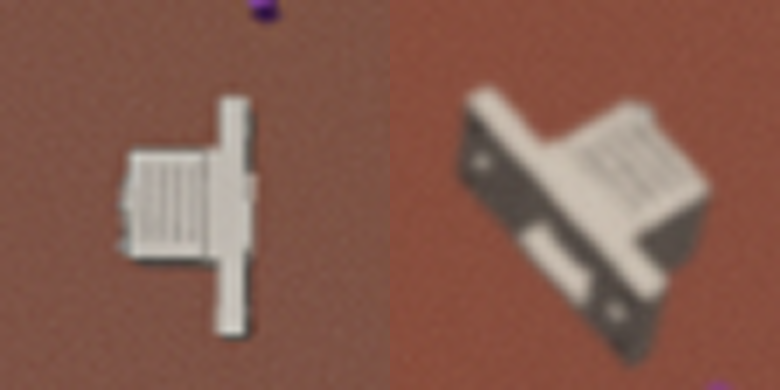

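View pics/crop1.png

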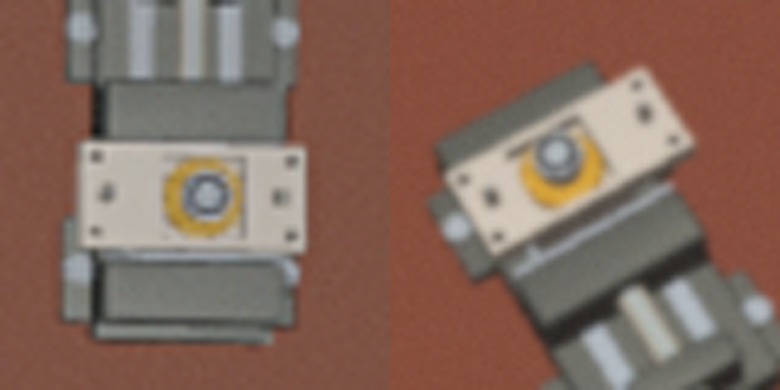

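The crop shows the white cover lying with its cap to the left (+y). Its flange reaches 132 px towards the robot and 108 px away, so the long ear is nearest the robot. The lower half's long ear is on the left (+y), 129 px against 98 px. I'll move to view the vise with the wrist camera.

>>> play_rows([
  [[0, 0, 0], [0.0367, -0.0309, 0], 0.085],
  [[0, 0, 0], [0.0367, -0.0309, 0], 0.085],
  [[0, 0, 0], [0.0367, -0.0309, 0], 0.085],
  [[0, 0, 0], [0.0367, -0.0309, 0], 0.085],
  [[0, 0, 0], [0.0367, -0.0309, 0], 0.085],
  [[0, 0, 0], [0.0367, -0.0309, 0], 0.085],
  [[0, 0, 0], [0.0367, -0.0309, 0], 0.085],
  [[0, 0, 0], [0.0367, -0.0309, 0], 0.085],
  [[0, 0, 0], [0.0367, -0.0309, 0], 0.085],
  [[0, 0, 0], [0.0367, -0.0309, 0], 0.085],
  [[0, 0, 0], [0.0367, -0.0309, 0], 0.085],
  [[0, 0, 0], [0.0367, -0.0309, 0], 0.085],
])

```text
clock: 1.95
tcp_pos: [501.2, -188.6, 231.8]
eef_rot: [3.118, 0.377, 0.001]
force: [0.6, -0.6, 0.1]
opening: 85.0
```

>>> play_rows([
  [[0, 0, 6.9], [0, 0, 0], 0.085],
  [[0, 0, 6.9], [0, 0, 0], 0.085],
  [[0, 0, 0], [0, 0, 0], 0.085],
  [[0, 0, 0], [0, 0, 0], 0.085],
])

```text
clock: 2.35
tcp_pos: [500.2, -190.5, 231.5]
eef_rot: [3.141, 0.004, 0.0]
force: [-0.3, -0.4, 0.3]
opening: 84.9
```

```bash
python3 - <<'E'
from workcell import *
import cv2,numpy as np
o=observe();print(o['clock'],o['qpos'],o['tcp_pos'],o['eef_rot'])
c=get_calibration("wrist");im=get_image("wrist");cv2.imwrite("pics/w1.png",im)
np.save('w1.npy',c['cam_to_world']);print(c['cx'],c['cy'])
for q in ("dowel_long","dowel_short","bearing"):
    for d in find_in(q,"wrist"): print(q,d)
E
```

```text
2.35 [-5.53410029e-01 -2.32424421e-02  1.91922839e+00  5.59070906e-06
  1.24537005e+00  1.01501076e+00] [ 500.24619638 -190.45098618  231.45284688] [3.14147031e+00 3.72853371e-03 3.20387346e-04]
278.91687344628735 202.7264055668356
dowel_short {'point': [528.1, -195.0, 88.0], 'conf': 0.77}
bearing {'point': [525.2, -200.4, 99.5], 'conf': 0.62}
```

View pics/w1.png

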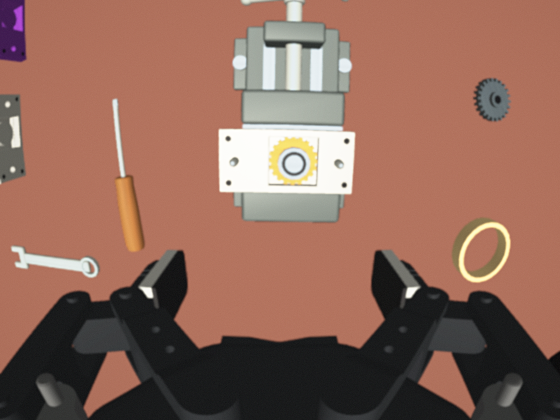

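The wrist view shows the lower half's flange from (219,129) to (354,194), with dowel tips at (234,162) and (339,164) and the bearing at (293,163). I'll measure its pose from the outline and the dowel tips.

```bash
cat > h.py <<'E'
import numpy as np,cv2
from workcell import *
from scipy.spatial.transform import Rotation as R
CX,CY=278.917,202.726
F=210/np.tan(np.radians(65.70646984690485/2))
def ray(px,T,fish=True,cal=None):
    px=np.atleast_2d(np.asarray(px,float))
    if fish:
        d=px-[CX,CY];r=np.hypot(*d.T);th=r/F
        v=np.c_[np.sin(th)*d[:,0]/r,-np.sin(th)*d[:,1]/r,-np.cos(th)]
    else:
        f=210/np.tan(np.radians(cal['vfov']/2))
        v=np.c_[(px[:,0]-cal['cx'])/f,-(px[:,1]-cal['cy'])/f,-np.ones(len(px))]
    return v@T[:3,:3].T
def plane(px,T,z,fish=True,cal=None):
    v=ray(px,T,fish,cal);o=T[:3,3]
    return o+v*((z-o[2])/v[:,2])[:,None]
def proj(P,T):
    p=(np.atleast_2d(P)-T[:3,3])@T[:3,:3]
    x,y,z=p[:,0],-p[:,1],-p[:,2];r=np.hypot(x,y);th=np.arctan2(r,z)
    return np.c_[CX+F*th*x/r,CY+F*th*y/r]
E
python3 - <<'E'
from h import *
im=cv2.imread('pics/w1.png');T=np.load('w1.npy')
m=((im.min(2)>165)).astype(np.uint8)
m[:115]=0;m[205:]=0;m[:,:205]=0;m[:,365:]=0
n,l,s,_=cv2.connectedComponentsWithStats(m)
k=1+np.argmax(s[1:,4]);c=cv2.findContours((l==k).astype(np.uint8),0,1)[0];c=max(c,key=cv2.contourArea)[:,0]
h=cv2.convexHull(c)[:,0]
P=plane(h,T,88)[:,:2].astype(np.float32)
rc=cv2.minAreaRect(P);print(rc,cv2.boxPoints(rc))
crop=im[115:205,205:365];cv2.imwrite('pics/w1c.png',cv2.resize(crop,(800,450),interpolation=cv2.INTER_CUBIC))
E
```

```text
((524.1868896484375, -196.17123413085938), (121.22543334960938, 72.41162109375), 89.71967315673828) [[ 487.68497 -256.60608]
 [ 560.0957  -256.96036]
 [ 560.68884 -135.73639]
 [ 488.27808 -135.38211]]
```

View pics/w1c.png

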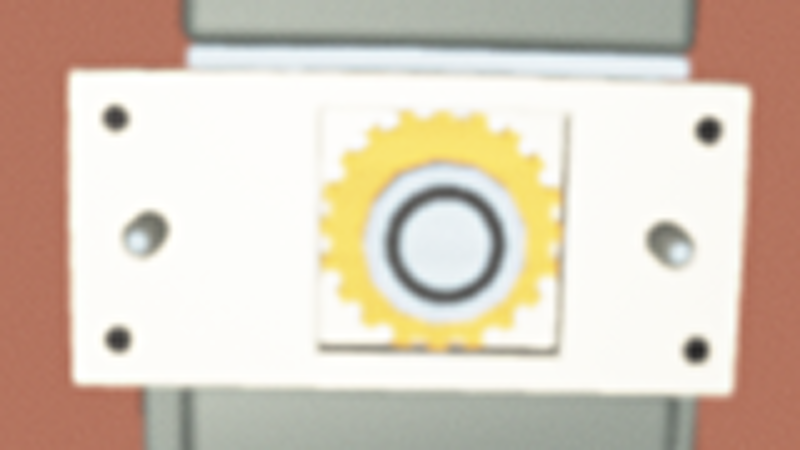

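```bash
python3 - <<'E'
from h import *
T=np.load('w1.npy')
c=np.array([(68,70),(750,87),(735,395),(73,383)])/5+[205-.4,115-.4]
P=plane(c,T,88)[:,:2];print(P,np.linalg.norm(np.roll(P,-1,0)-P,axis=1))
tip=plane(np.array([(143,241),(677,249)])/5+[204.6,114.6],T,104);print('tips',tip,np.linalg.norm(tip[0]-tip[1]))
b=plane(np.array([(446,243)])/5+[204.6,114.6],T,101);print('bearing',b)
# fit rectangle: long axis u
x=((P[0]-P[1])+(P[3]-P[2]))/2;u=x/np.linalg.norm(x);mid=P.mean(0);print('axis from rect',mid-u*6,np.degrees(np.arctan2(u[1],u[0])))
t=(tip[0]-tip[1])[:2];t/=np.linalg.norm(t);print('axis from tips',tip[:,:2].mean(0)-t*6,np.degrees(np.arctan2(t[1],t[0])))
E
```

```text
[[ 556.96257998 -136.34743423]
 [ 554.65457738 -256.92930499]
 [ 498.35554375 -256.62295495]
 [ 500.24447373 -135.55210944]] [120.60395695  56.29986712 121.08558002  56.72368216]
tips [[ 528.45817649 -151.48087069  104.        ]
 [ 527.49704581 -241.48274876  104.        ]] 90.00700988393311
bearing [[ 527.62158263 -202.44494846  101.        ]]
axis from rect [ 527.4501037 -202.3620462] 89.0050087001538
axis from tips [ 527.91354076 -202.48146763] 89.3881612279413
```

```bash
cat >> h.py <<'E'
RR=lambda a,t:R.from_euler(a,t)
def fkR(q): return RR('z',q[0])*RR('y',q[1]+q[2])*RR('z',q[3])*RR('y',q[4])*RR('z',q[5]+np.pi/2)
E
python3 - <<'E'
from h import *
o=observe();print((fkR(o['qpos']).inv()*R.from_rotvec(o['eef_rot'])).magnitude())
def wr(Rt,q1,s):
    M=(RR('y',-s)*RR('z',-q1)*Rt).as_euler('ZYZ');out=[]
    for a,b,c in (M,(M[0]+np.pi,-M[1],M[2]+np.pi)):
        out.append([(a+1.57)%(2*np.pi)-1.57,b,(c-np.pi/2+np.pi)%(2*np.pi)-np.pi])
    return np.round(out,2).tolist()
def frame(y,z): y=np.array(y,float);z=np.array(z,float);return R.from_matrix(np.c_[np.cross(y,z),y,z])
for al in (35,45):
    a=np.radians(al);s,c=np.sin(a),np.cos(a)
    for f in (1,-1):
        print(al,f,'lie',[wr(frame([f,0,0],[0,-c,-s]),q1,1.75) for q1 in (.35,.5)],'place',[wr(frame([0,-f,0],[s,0,-c]),q1,1.9) for q1 in (-.6,)])
E
```

```text
4.0226174653715206e-16
35 1 lie [[[-0.9, 1.75, 0.35], [2.24, -1.75, -2.79]], [[-0.85, 1.86, 0.45], [2.29, -1.86, -2.69]]] place [[[0.48, 0.78, 0.7], [3.62, -0.78, -2.44]]]
35 -1 lie [[[-0.9, 1.75, -2.79], [2.24, -1.75, 0.35]], [[-0.85, 1.86, -2.69], [2.29, -1.86, 0.45]]] place [[[0.48, 0.78, -2.44], [3.62, -0.78, 0.7]]]
45 1 lie [[[-0.73, 1.68, 0.38], [2.41, -1.68, -2.77]], [[-0.69, 1.78, 0.49], [2.45, -1.78, -2.65]]] place [[[0.69, 0.67, 0.54], [3.83, -0.67, -2.6]]]
45 -1 lie [[[-0.73, 1.68, -2.77], [2.41, -1.68, 0.38]], [[-0.69, 1.78, -2.65], [2.45, -1.78, 0.49]]] place [[[0.69, 0.67, -2.6], [3.83, -0.67, 0.54]]]
```

>>> play_rows([
  [[0, 0, 0], [0.003, -0.0485, 0], 0.085],
  [[0, 0, 0], [0.003, -0.0485, 0], 0.085],
  [[0, 0, 0], [0.003, -0.0485, 0], 0.085],
  [[0, 0, 0], [0.003, -0.0485, 0], 0.085],
  [[0, 0, 0], [0.003, -0.0485, 0], 0.085],
  [[0, 0, 0], [0.003, -0.0485, 0], 0.085],
  [[0, 0, 0], [0.003, -0.0485, 0], 0.085],
  [[0, 0, 0], [0.003, -0.0485, 0], 0.085],
  [[0, 0, 0], [0, 0, 0], 0.085],
  [[0, 0, 0], [0, 0, 0], 0.085],
])

```text
clock: 3.55
tcp_pos: [524.1, 198.4, 231.1]
eef_rot: [3.141, 0.004, -0.001]
force: [-0.5, 0.1, 0.0]
opening: 84.7
```

```bash
python3 - <<'E'
from h import *
o=observe();print(o['clock'],o['qpos'],o['tcp_pos'],o['eef_rot'])
c=get_calibration("wrist");im=get_image("wrist");cv2.imwrite("pics/w2.png",im)
np.save('w2.npy',c['cam_to_world'])
for q in ("cover","screw_tray","wrench"):
    for d in find_in(q,"wrist"): print(q,d)
E
```

```text
3.55 [ 1.80990186e-01  3.49695224e-02  1.86130322e+00 -4.62292299e-04
  1.24576748e+00  1.74928511e+00] [524.0860168  198.36835447 231.1480111 ] [ 3.14107883e+00  4.16056337e-03 -5.68617984e-04]
cover {'point': [572.5, 202.0, 59.5], 'conf': 0.83}
cover {'point': [704.3, 185.1, 49.4], 'conf': 0.58}
cover {'point': [724.6, 408.4, 25.3], 'conf': 0.58}
cover {'point': [475.0, 4.3, 25.9], 'conf': 0.2}
screw_tray {'point': [572.2, 411.7, -1.2], 'conf': 0.94}
wrench {'point': [375.0, 166.0, 6.9], 'conf': 0.72}
```

View pics/w2.png

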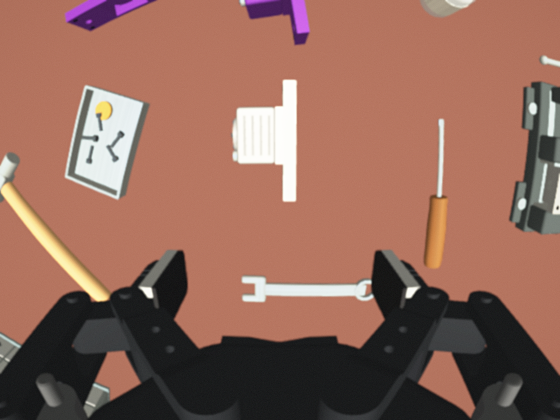

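The cover's flange shows at x 283–297 and rows 80–201, with the block at (257,135). The tray is at (107,140), well clear. I'll enlarge it to get corners.

```bash
python3 - <<'E'
from h import *
im=cv2.imread('pics/w2.png')
cv2.imwrite('pics/w2c.png',cv2.resize(im[70:210,220:310],(540,840),interpolation=cv2.INTER_CUBIC)[:, :][0:840])
cv2.imwrite('pics/w2c.png',cv2.resize(im[75:207,215:310],(427,594),interpolation=cv2.INTER_CUBIC))
E
```

```text
(no output)
```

View pics/w2c.png

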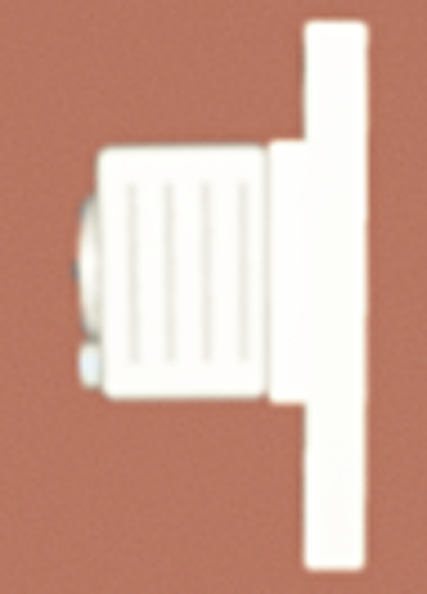

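```bash
python3 - <<'E'
from h import *
T=np.load('w2.npy')
g=lambda l:plane(np.array(l)/[427/95,4.5]+[215-.4,75-.4],T,56)[:,:2]
fl=g([(306,20),(368,22),(364,570),(304,569)]);print(fl,np.linalg.norm(np.roll(fl,-1,0)-fl,axis=1))
b=g([(99,147),(103,398),(268,398),(267,147)]);print(b,np.linalg.norm(np.roll(b,-1,0)-b,axis=1))
x=(fl[2]+fl[3]-fl[0]-fl[1]);x/=np.linalg.norm(x);yaw=np.degrees(np.arctan2(x[1],x[0]));print('cover x heading',yaw)
pf=(fl[1]+fl[2])/2   # parting face mid (x=+6)
O=pf-6*x;z=np.array([x[1],-x[0]]);z*=np.sign(z[1]);print('O',O,'zdir',z,'block top dist',(b[:2].mean(0)-O)@z,'blockmid x',(b.mean(0)-O)@x)
print('grasp z=43',O+43*z)
E
```

```text
[[627.48437588 195.50931496]
 [627.19235564 182.27714843]
 [506.29848605 181.94768566]
 [506.49150916 195.42810497]] [ 13.23538843 120.89431852  13.48180117 120.99289397]
[[600.19472989 239.91751509]
 [545.20487771 239.76913775]
 [545.09513383 203.49185298]
 [599.78392595 203.76115762]] [54.99005235 36.27745076 54.68945519 36.15869115]
cover x heading -179.90272391808514
O [572.7454122  182.12260376] zdir [-0.00169779  0.99999856] block top dist 57.72071690104465 blockmid x 0.10849182469763333
grasp z=43 [572.67240735 225.12254179]
```

>>> play_rows([
  [[0, 0, -8.2], [0, 0, 0], 0.085],
  [[0, 0, -8.2], [0, 0, 0], 0.085],
  [[0, 0, -8.2], [0, 0, 0], 0.085],
  [[0, 0, -8.2], [0, 0, 0], 0.085],
  [[0, 0, -8.2], [0, 0, 0], 0.085],
  [[0, 0, -8.2], [0, 0, 0], 0.085],
  [[0, 0, -8.2], [0, 0, 0], 0.085],
  [[0, 0, -8.2], [0, 0, 0], 0.085],
  [[0, 0, -8.2], [0, 0, 0], 0.085],
  [[0, 0, -8.2], [0, 0, 0], 0.085],
  [[0, 0, -8], [0, 0, 0], 0.085],
  [[0, 0, 0], [0.04, 0.0485, 0], 0.085],
])

```text
clock: 4.95
tcp_pos: [559.0, 225.8, 229.0]
eef_rot: [-2.221, -2.217, 0.011]
force: [1.0, -0.1, 0.3]
opening: 84.6
```

>>> play_rows([
  [[0, -7.5, 0], [0, 0, 0], 0.085],
  [[0, -7.5, 0], [0, 0, 0], 0.085],
  [[0, -7.5, 0], [0, 0, 0], 0.085],
  [[0, -7.5, 0], [0, 0, 0], 0.085],
  [[0, -7.5, 0], [0, 0, 0], 0.085],
  [[0, -7.5, 0], [0, 0, 0], 0.085],
  [[0, 0, 0], [0, 0, 0], 0.085],
  [[0, 0, 0], [0, 0, 0], 0.085],
])

```text
clock: 5.75
tcp_pos: [563.0, 228.7, 230.7]
eef_rot: [1.762, 1.761, -0.729]
force: [-0.0, 0.5, 0.7]
opening: 84.6
```

```bash
python3 - <<'E'
from h import *
o=observe();print(o['clock'],o['qpos'],o['tcp_pos'],o['eef_rot']);M=R.from_rotvec(o['eef_rot']).as_matrix();print(M)
zt=M[:,2];G=np.array([572.7,225,28])
print('q4 model',(fkR(o['qpos']).inv()*R.from_rotvec(o['eef_rot'])).magnitude())
for d in (-100,0): print(d,M.T@(G+(22+d)*zt-o['tcp_pos']))
E
```

```text
5.75 [ 0.47684644  0.38791292  1.58520964 -0.67712234  1.5929553   0.6132309 ] [563.00326043 228.65274611 230.68404095] [ 1.76203367  1.76118743 -0.72949592]
[[-2.10984604e-04  9.99998578e-01 -1.67307723e-03]
 [ 7.08296894e-01 -1.03161022e-03 -7.05913908e-01]
 [-7.05914631e-01 -1.33397237e-03 -7.08295669e-01]]
q4 model 8.728676222655933e-16
-100 [140.48835535   9.9708689   68.12252925]
0 [140.48835535   9.9708689  168.12252925]
```

```bash
cat >> h.py <<'E'
def fkp(q,p):
    a,b,h,L1,e,L2,t=p
    return RR('z',q[0]).apply(np.array([a,b,h])+RR('y',q[1]).apply([0,0,L1])+RR('y',q[1]+q[2]).apply([e,0,L2]))+fkR(q).apply([0,0,t])
E
python3 - <<'E'
from h import *
from scipy.optimize import least_squares
D=[([-1.48000541,.287173490,1.57817459,1.2e-5,1.27861311,-.149986588],[160.93895096,-654.85477134,229.94327644]),
([-5.53410029e-01,-2.32424421e-02,1.91922839,5.59e-6,1.24537005,1.01501076],[500.24619638,-190.45098618,231.45284688]),
([ 1.80990186e-01,3.49695224e-02,1.86130322,-4.62292299e-04,1.24576748,1.74928511],[524.0860168,198.36835447,231.1480111]),
([0.47684644,0.38791292,1.58520964,-0.67712234,1.5929553,0.6132309],[563.00326043,228.65274611,230.68404095])]
r=least_squares(lambda p:np.concatenate([fkp(q,p)-x for q,x in D]),[0,100,200,450,0,500,250],x_scale=100)
print(r.x,np.abs(r.fun).max(),np.linalg.svd(r.jac)[1])
p=r.x
# IK at place poses
lo=[-2.77,-.9,.21,-1.53,.24,-2.84];hi=[2.77,2.22,2.48,4.67,2.81,2.84]
for al in (35,40,45,50):
    a=np.radians(al);z=np.array([np.sin(a),0,-np.cos(a)]);y=np.array([0,-1,0.]);Rt=R.from_matrix(np.c_[np.cross(y,z),y,z])
    for zz in (131,180):
        P=np.array([527.6,-202.4,zz])+22*z
        best=None
        for s in ([-.6,-.1,2.1,.5,.7,.6],[-.6,0,2.3,.7,.6,.5]):
            f=least_squares(lambda q:np.r_[fkp(q,p)-P,300*(Rt.inv()*fkR(q)).as_rotvec()],s,bounds=(lo,hi))
            if best is None or f.cost<best.cost: best=f
        print(al,zz,np.round(best.x,2),round(best.cost,3))
E
```

```text
[-3.83980985e-05  1.00900005e+02  2.40300015e+02  4.43000003e+02
  2.06000005e+01  5.72500040e+02  2.49300005e+02] 9.66940106650327e-06 [3.94350956 2.83009522 2.01803393 0.54196856 0.26047425 0.05506798
 0.04714727]
35 131 [-0.7  -0.01  2.24  0.77  0.56  0.28] 0.0
35 180 [-0.7  -0.1   2.22  0.66  0.64  0.41] 0.0
40 131 [-0.72 -0.02  2.28  0.97  0.54  0.07] 0.0
40 180 [-0.72 -0.12  2.26  0.84  0.61  0.24] 0.0
45 131 [-0.75 -0.03  2.31  1.19  0.54 -0.14] 0.0
45 180 [-0.75 -0.12  2.29  1.02  0.6   0.05] 0.0
50 131 [-0.77 -0.02  2.34  1.4   0.57 -0.35] 0.0
50 180 [-0.77 -0.13  2.33  1.22  0.6  -0.14] 0.0
```

>>> play_rows([
  [[0, 0, 0], [0.0351, 0.0025, 0.017], 0.085],
  [[0, 0, 0], [0.0351, 0.0025, 0.017], 0.085],
  [[0, 0, 0], [0.0351, 0.0025, 0.017], 0.085],
  [[0, 0, 0], [0.0351, 0.0025, 0.017], 0.085],
  [[0, 0, 0], [0, 0, 0], 0.085],
  [[0, 0, 0], [0, 0, 0], 0.085],
])

```text
clock: 6.35
tcp_pos: [573.5, 279.5, 85.0]
eef_rot: [1.762, 1.759, -0.729]
force: [-0.2, 0.7, 1.2]
opening: 85.0
```

```bash
python3 - <<'E'
from h import *
o=observe();print(o['clock'],o['qpos'],o['tcp_pos'],o['opening']);M=R.from_rotvec(o['eef_rot']).as_matrix();zt=M[:,2];G=np.array([572.7,225,28])
for d in (-100,0): print(d,M.T@(G+(22+d)*zt-o['tcp_pos']))
for n in ("wrist","scene"): cv2.imwrite(f"pics/{n}3.png",get_image(n))
E
```

```text
6.35 [ 0.53309645  0.63265603  1.5295314  -0.65756346  1.47539404  0.77058384] [573.49473016 279.45210273  84.98152748] 84.98353552350267
-100 [ 1.77922612 -0.71776163  0.79642589]
0 [  1.77922612  -0.71776163 100.79642589]
```

View pics/wrist3.png

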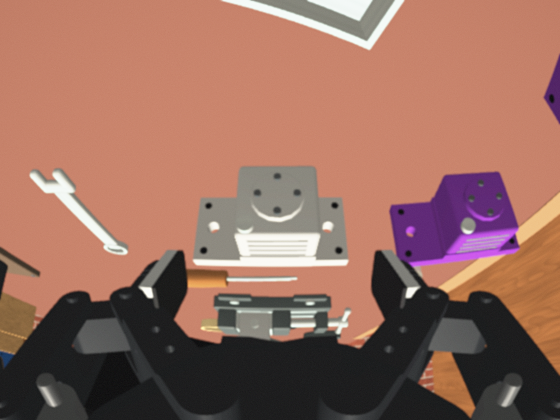

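View pics/scene3.png

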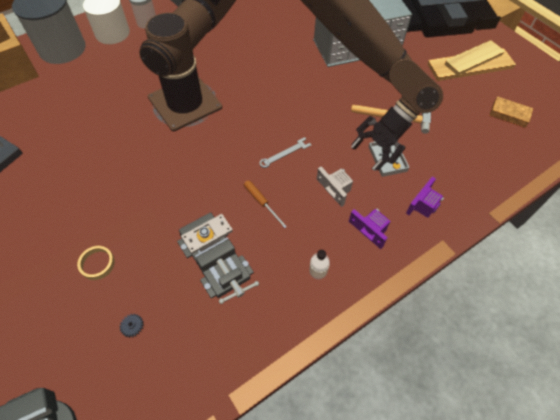

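Wrist view: the cover sits centred between the fingers (block about x 277). The purple one at (470,225) is outside the path. I'll advance and grip.

>>> play_rows([
  [[0, 0, 0], [0.0015, -0.0007, 0.033], 0.085],
  [[0, 0, 0], [0, 0, 0.033], 0.085],
  [[0, 0, 0], [0, 0, 0.02], 0.085],
  [[0, 0, 0], [0, 0, 0.0145], 0.085],
  [[0, 0, 0], [0, 0, 0], 0.085],
  [[0, 0, 0], [0, 0, 0], 0.085],
])

```text
clock: 7.05
tcp_pos: [573.4, 211.1, 13.8]
eef_rot: [1.761, 1.759, -0.725]
force: [-0.4, 0.0, 0.0]
opening: 84.9
```

```bash
python3 - <<'E'
from h import *
o=observe();print(o['clock'],o['tcp_pos'],o['opening'],o['force']);M=R.from_rotvec(o['eef_rot']).as_matrix();zt=M[:,2];G=np.array([572.7,225,28])
print(M.T@(G+(22)*zt-o['tcp_pos']))
cv2.imwrite(f"pics/wrist4.png",get_image("wrist"))
E
```

```text
7.05 [573.40294765 211.05857136  13.78341249] 84.89320818069432 [-0.37606172  0.02387049  0.03775097]
[-0.16900734 -0.66616076  2.08777776]
```

View pics/wrist4.png

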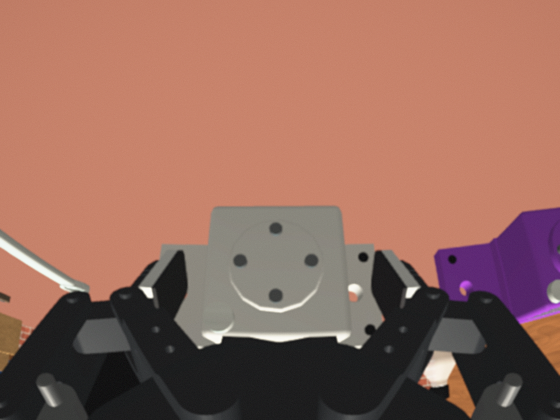

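The block is squarely between the pads. I'll close on it.

>>> play_rows([
  [[0, 0, 0], [0, 0, 0.002], 0.06],
  [[0, 0, 0], [0, 0, 0], 0.05],
  [[0, 0, 0], [0, 0, 0], 0.04],
  [[0, 0, 0], [0, 0, 0], 0.03],
  [[0, 0, 0], [0, 0, 0], 0.02],
  [[0, 0, 0], [0, 0, 0], 0.02],
])

```text
clock: 7.7
tcp_pos: [572.5, 209.9, 11.2]
eef_rot: [1.76, 1.76, -0.728]
force: [-1.1, 3.4, 5.0]
opening: 55.3
```

```bash
python3 - <<'E'
from h import *
o=observe();print(o['clock'],o['tcp_pos'],o['opening'],o['force'],R.from_rotvec(o['eef_rot']).as_matrix())
cv2.imwrite(f"pics/wrist5.png",get_image("wrist"))
E
```

```text
7.7 [572.49740199 209.85685877  11.22783659] 55.264384890421766 [-1.12150004  3.3788124   4.95485252] [[ 4.56647568e-04  9.99999510e-01  8.78317440e-04]
 [ 7.07304296e-01  2.97901993e-04 -7.06909148e-01]
 [-7.06909063e-01  9.44046042e-04 -7.07303814e-01]]
```

View pics/wrist5.png

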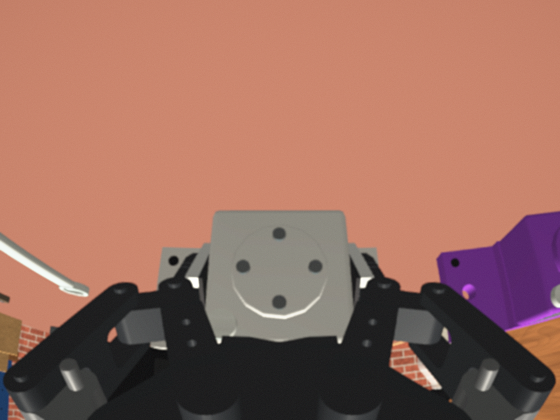

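>>> play_rows([
  [[0, 0, 0], [-0.014, 0, -0.014], 0.02],
  [[0, 0, 0], [-0.03, 0, -0.03], 0.02],
  [[0, 0, 0], [-0.033, 0, -0.033], 0.02],
  [[0, 0, 0], [-0.033, 0, -0.033], 0.02],
  [[0, 0, 0], [-0.033, 0, -0.033], 0.02],
  [[0, 0, 0], [0, 0, 0], 0.02],
  [[0, 0, 0], [0, 0, 0], 0.02],
])

```text
clock: 8.45
tcp_pos: [572.2, 209.2, 212.2]
eef_rot: [1.762, 1.761, -0.726]
force: [-0.5, -0.8, -3.1]
opening: 55.3
```

```bash
cat >> h.py <<'E'
from scipy.optimize import least_squares
PK=[0,100.9,240.3,443,20.6,572.5,249.3]
lo=np.array([-2.77,-.9,.21,-1.53,.24,-2.84]);hi=np.array([2.77,2.22,2.48,4.67,2.81,2.84])
def ik(P,Rt,s):
    f=least_squares(lambda q:np.r_[fkp(q,PK)-P,300*(Rt.inv()*fkR(q)).as_rotvec()],np.clip(s,lo+.001,hi-.001),bounds=(lo,hi));return f.x,f.cost
Ml=np.array([[4.56647568e-04,9.99999510e-01,8.78317440e-04],[7.07304296e-01,2.97901993e-04,-7.06909148e-01],[-7.06909063e-01,9.44046042e-04,-7.07303814e-01]])
Cl=np.array([[-1,0,0],[0,0,1],[0,1,0.]]).T  # columns x,y,z: x=-X,y=+Z,z=+Y
Cl=np.c_[[-1,0,0],[0,0,1],[0,1,0]].astype(float)
Rct=Ml.T@Cl                                # cover in tool
Oct=Ml.T@(np.array([572.5,182.1,28])-[572.497,209.857,11.228])
def cover_pose(o):
    M=R.from_rotvec(o['eef_rot']).as_matrix();return o['tcp_pos']+M@Oct,M@Rct
def tool_target(O,head):
    h=np.radians(head);C=np.c_[[np.cos(h),np.sin(h),0],[-np.sin(h),np.cos(h),0],[0,0,1]]
    M=C@Rct.T;return np.array(O)-M@Oct,R.from_matrix(M)
E
python3 - <<'E'
from h import *
o=observe();print(o['clock'],o['tcp_pos'],o['opening'],o['force']);M=R.from_rotvec(o['eef_rot'])
P,Rt=tool_target([527.6,-202.4,88],89.2);print('Oct',Oct,'P',P)
rv=(M.inv()*Rt).as_rotvec();print('turn deg',np.degrees(rv),np.degrees(np.linalg.norm(rv)))
q=o['qpos'];n=16
for k in range(1,n+1):
    q,c=ik(o['tcp_pos'],M*R.from_rotvec(rv*k/n),q);print(np.round(q,2),round(c,3))
cv2.imwrite(f"pics/wrist6.png",get_image("wrist"))
E
```

```text
8.45 [572.18351715 209.22573293 212.23184836] 55.34715175433751 [-0.47508385 -0.83458738 -3.14372439]
Oct [-3.14889228e+01  1.05646731e-02  7.75878029e+00] P [ 544.370407   -202.63117398  115.75699997]
turn deg [-0.11284461 68.74658272 98.81160423] 120.37374506177827
[ 0.43  0.37  1.62 -0.64  1.5   0.7 ] 0.0
[ 0.41  0.34  1.64 -0.59  1.45  0.78] 0.0
[ 0.39  0.3   1.67 -0.54  1.4   0.86] 0.0
[ 0.37  0.26  1.7  -0.49  1.34  0.94] 0.0
[ 0.36  0.23  1.73 -0.45  1.27  1.02] 0.0
[ 0.34  0.19  1.77 -0.42  1.2   1.1 ] 0.0
[ 0.32  0.15  1.81 -0.38  1.13  1.18] 0.0
[ 0.31  0.11  1.85 -0.35  1.05  1.26] 0.0
[ 0.29  0.07  1.89 -0.33  0.97  1.34] 0.0
[ 0.28  0.03  1.94 -0.31  0.89  1.42] 0.0
[ 0.27 -0.01  1.98 -0.3   0.8   1.52] 0.0
[ 0.26 -0.04  2.03 -0.3   0.71  1.62] 0.0
[ 0.26 -0.07  2.07 -0.31  0.62  1.74] 0.0
[ 0.26 -0.09  2.12 -0.35  0.53  1.88] 0.0
[ 0.26 -0.11  2.16 -0.43  0.44  2.07] 0.0
[ 0.26 -0.13  2.19 -0.58  0.36  2.32] 0.0
```

View pics/wrist6.png

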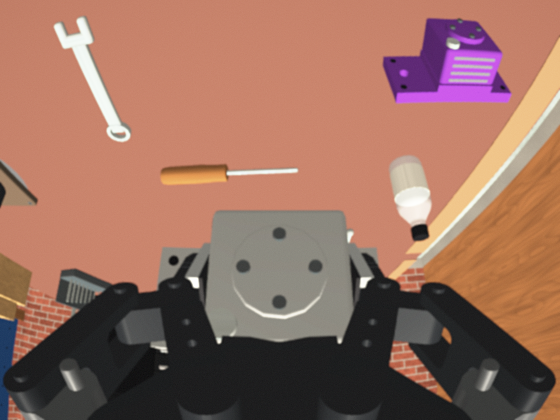

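The cover is held square and clear of the bench, in the same hand position as at the grasp. I'll plan the turn.

```bash
python3 - <<'E'
from h import *
o=observe();M=R.from_rotvec(o['eef_rot'])
P,Rt=tool_target([527.6,-202.4,88],89.2);P1=P.copy();P1[2]=212
rv=(M.inv()*Rt).as_rotvec();n=16
for k0 in (6,9):
    q=o['qpos'].copy();Q=[]
    for k in range(1,k0+1): q,c=ik(o['tcp_pos'],M*R.from_rotvec(rv*k/n),q);Q.append(np.r_[q,c])
    Rm=M*R.from_rotvec(rv*k0/n);print(k0,'shift tool',Rm.inv().apply(P1-o['tcp_pos']))
    for t in np.linspace(.11,1,9): q,c=ik(o['tcp_pos']*(1-t)+P1*t,Rm,q);Q.append(np.r_[q,c])
    for k in range(k0+1,n+1): q,c=ik(P1,M*R.from_rotvec(rv*k/n),q);Q.append(np.r_[q,c])
    for z in (180,150,116): q,c=ik([P[0],P[1],z],Rt,q);Q.append(np.r_[q,c])
    print(np.round(Q,2)); print('maxstep',np.abs(np.diff(np.array(Q)[:,:6],axis=0)).max(0))
print(rv/n*180/np.pi)
E
```

```text
6 shift tool [-339.17662907  188.70300662  139.1058609 ]
[[ 0.43  0.37  1.63 -0.64  1.5   0.7   0.  ]
 [ 0.41  0.34  1.65 -0.59  1.45  0.78  0.  ]
 [ 0.39  0.3   1.67 -0.54  1.4   0.86  0.  ]
 [ 0.37  0.26  1.7  -0.49  1.34  0.94  0.  ]
 [ 0.36  0.23  1.73 -0.45  1.27  1.02  0.  ]
 [ 0.34  0.19  1.77 -0.42  1.2   1.1   0.  ]
 [ 0.27  0.14  1.83 -0.42  1.17  1.03  0.  ]
 [ 0.19  0.09  1.88 -0.42  1.14  0.96  0.  ]
 [ 0.11  0.05  1.92 -0.42  1.1   0.89  0.  ]
 [ 0.02  0.02  1.95 -0.42  1.07  0.81  0.  ]
 [-0.06 -0.01  1.98 -0.41  1.04  0.72  0.  ]
 [-0.15 -0.02  1.99 -0.4   1.01  0.63  0.  ]
 [-0.24 -0.03  2.   -0.38  0.98  0.54  0.  ]
 [-0.33 -0.03  2.   -0.36  0.95  0.45  0.  ]
 [-0.42 -0.02  1.98 -0.34  0.92  0.36  0.  ]
 [-0.45 -0.04  2.   -0.24  0.89  0.37  0.  ]
 [-0.49 -0.06  2.02 -0.13  0.86  0.38  0.  ]
 [-0.52 -0.08  2.04 -0.02  0.83  0.38  0.  ]
 [-0.56 -0.1   2.06  0.09  0.8   0.37  0.  ]
 [-0.59 -0.12  2.09  0.21  0.77  0.36  0.  ]
 [-0.63 -0.14  2.12  0.33  0.74  0.35  0.  ]
 [-0.66 -0.16  2.16  0.46  0.71  0.33  0.  ]
 [-0.69 -0.18  2.19  0.6   0.69  0.3   0.  ]
 [-0.72 
[... 1025 characters left out ...]

 [-0.34 -0.12  2.07 -0.11  0.84  0.6   0.  ]
 [-0.44 -0.1   2.06 -0.07  0.83  0.49  0.  ]
 [-0.52 -0.08  2.04 -0.02  0.83  0.38  0.  ]
 [-0.56 -0.1   2.06  0.09  0.8   0.37  0.  ]
 [-0.59 -0.12  2.09  0.21  0.77  0.36  0.  ]
 [-0.63 -0.14  2.12  0.33  0.74  0.35  0.  ]
 [-0.66 -0.16  2.16  0.46  0.71  0.33  0.  ]
 [-0.69 -0.18  2.19  0.6   0.69  0.3   0.  ]
 [-0.72 -0.19  2.23  0.74  0.67  0.27  0.  ]
 [-0.74 -0.2   2.26  0.89  0.65  0.23  0.  ]
 [-0.74 -0.15  2.28  0.98  0.6   0.13  0.  ]
 [-0.74 -0.1   2.3   1.07  0.57  0.02  0.  ]
 [-0.74 -0.03  2.31  1.19  0.53 -0.13  0.  ]]
maxstep [0.09626648 0.06981683 0.05094356 0.14945544 0.08142965 0.14384245]
[-0.01322025  4.31245545  6.17916836]
```

>>> play_rows([
  [[0, 4.31, 6.18], [0, 0, 0], 0.02],
  [[0, 4.31, 6.18], [0, 0, 0], 0.02],
  [[0, 4.31, 6.18], [0, 0, 0], 0.02],
  [[0, 4.31, 6.18], [0, 0, 0], 0.02],
  [[0, 4.31, 6.18], [0, 0, 0], 0.02],
  [[0, 4.31, 6.18], [0, 0, 0], 0.02],
])

```text
clock: 9.1
tcp_pos: [570.5, 208.4, 208.2]
eef_rot: [2.444, 1.279, -0.064]
force: [-0.8, -0.2, -1.9]
opening: 55.2
```

>>> play_rows([
  [[0, 0, 0], [-0.0377, 0.021, 0.0155], 0.02],
  [[0, 0, 0], [-0.0377, 0.021, 0.0155], 0.02],
  [[0, 0, 0], [-0.0377, 0.021, 0.0155], 0.02],
  [[0, 0, 0], [-0.0377, 0.021, 0.0155], 0.02],
  [[0, 0, 0], [-0.0377, 0.021, 0.0155], 0.02],
  [[0, 0, 0], [-0.0377, 0.021, 0.0155], 0.02],
  [[0, 0, 0], [-0.0377, 0.021, 0.0155], 0.02],
  [[0, 0, 0], [-0.0377, 0.021, 0.0155], 0.02],
  [[0, 0, 0], [-0.0377, 0.021, 0.0155], 0.02],
])

```text
clock: 10.0
tcp_pos: [542.7, -203.6, 209.6]
eef_rot: [2.445, 1.286, -0.066]
force: [0.0, 0.1, -2.4]
opening: 55.7
```

>>> play_rows([
  [[0, 4.31, 6.18], [0, 0, 0], 0.02],
  [[0, 4.31, 6.18], [0, 0, 0], 0.02],
  [[0, 4.31, 6.18], [0, 0, 0], 0.02],
  [[0, 4.31, 6.18], [0, 0, 0], 0.02],
  [[0, 4.31, 6.18], [0, 0, 0], 0.02],
  [[0, 4.31, 6.18], [0, 0, 0], 0.02],
  [[0, 4.31, 6.18], [0, 0, 0], 0.02],
  [[0, 4.31, 6.18], [0, 0, 0], 0.02],
  [[0, 4.31, 6.18], [0, 0, 0], 0.02],
  [[0, 4.31, 6.18], [0, 0, 0], 0.02],
  [[0, 0, 0], [0, 0, 0], 0.02],
  [[0, 0, 0], [0, 0, 0], 0.02],
])

```text
clock: 11.2
tcp_pos: [544.0, -201.8, 211.0]
eef_rot: [2.903, -0.021, 1.194]
force: [0.3, 0.2, -3.5]
opening: 55.3
```

```bash
python3 - <<'E'
from h import *
o=observe();print(o['clock'],o['qpos'],o['tcp_pos'],o['opening'],o['force']);O,C=cover_pose(o);print('cover O',O);print(C)
for n in ("wrist","scene","top"): cv2.imwrite(f"pics/{n}7.png",get_image(n))
np.save('w7.npy',get_calibration('wrist')['cam_to_world'])
E
```

```text
11.2 [-0.73997224 -0.20298953  2.26047369  0.8856764   0.65007047  0.2364918 ] [ 544.00053591 -201.84985407  211.03087265] 55.31255370786023 [ 0.3469921   0.19277791 -3.4825646 ]
cover O [ 527.07731693 -201.55698231  183.3673601 ]
[[ 0.01253501 -0.99990629  0.00550323]
 [ 0.99991685  0.01251811 -0.00309536]
 [ 0.00302618  0.00554157  0.99998007]]
```

View pics/wrist7.png

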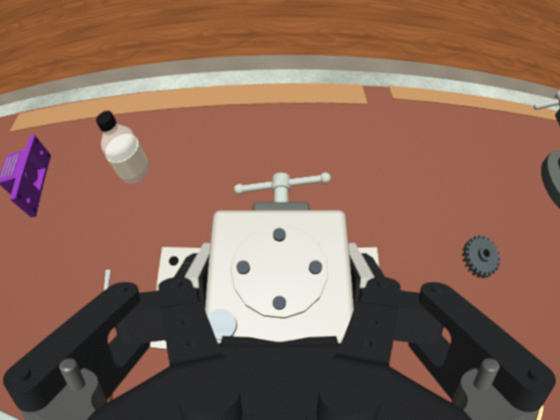

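View pics/scene7.png

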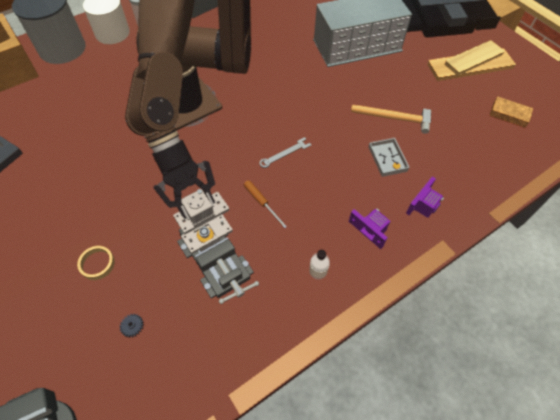

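The cover is upright over the vise with its long ear on the +y side, and nothing has been disturbed. I'll check the camera bias by projecting the cap centre, which shows at (279,268) in the wrist view.

```bash
python3 - <<'E'
from h import *
T=np.load('w7.npy');o=observe();O,C=cover_pose(o)
print(proj(O+C@[0,0,63.],T))
for r in ([28,28,58],[-28,28,58],[28,-28,58],[-28,-28,58]): print(r,proj(O+C@np.array(r,float),T))
# jacobian
for d in np.eye(3): print(proj(O+C@[0,0,63.]+d,T)-proj(O+C@[0,0,63.],T))
im=cv2.imread('pics/wrist7.png');cv2.imwrite('pics/w7c.png',cv2.resize(im[195:355,190:370],(720,640))[:600])
a=cv2.imread('pics/top7.png');cv2.imwrite('pics/t7c.png',cv2.resize(a[185:245,300:380],(800,600),interpolation=cv2.INTER_CUBIC))
E
```

```text
[[280.30714225 267.84699206]]
[28, 28, 58] [[201.42397398 344.27964502]]
[-28, 28, 58] [[359.24543133 343.95937571]]
[28, -28, 58] [[212.85746405 206.68903787]]
[-28, -28, 58] [[347.19945569 206.58148727]]
[[-0.04117606 -2.61505164]]
[[-2.78197879  0.03523879]]
[[ 0.00927326 -0.8792617 ]]
```

View pics/w7c.png

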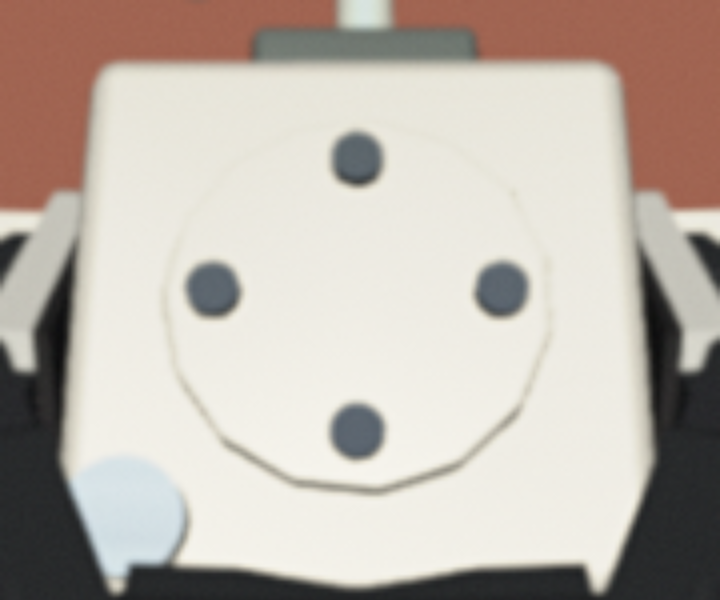

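View pics/t7c.png

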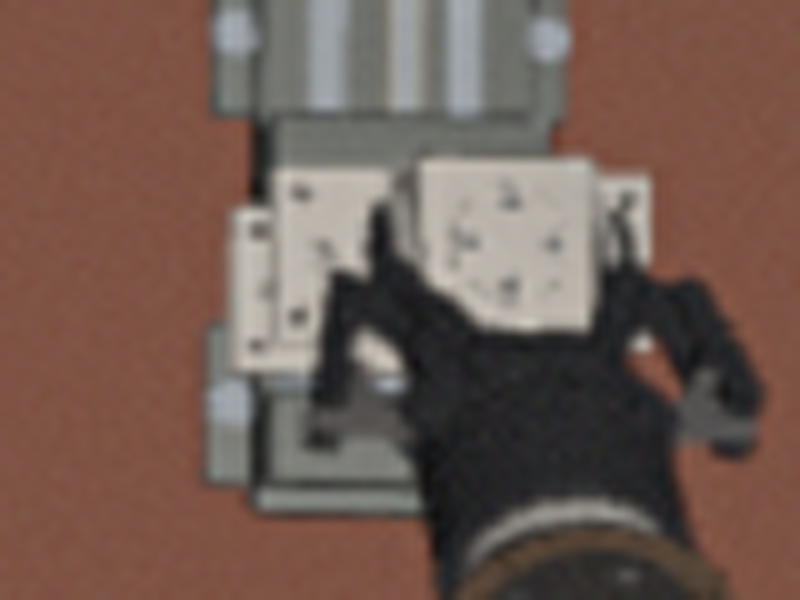

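```bash
cat >> h.py <<'E'
def plan(O,head=89.2):
    o=observe();M=R.from_rotvec(o['eef_rot']);P,Rt=tool_target(O,head)
    print('clk',o['clock'],'coverO',cover_pose(o)[0].round(2),'turn',np.degrees((M.inv()*Rt).as_rotvec()).round(2),'shift',M.inv().apply(P-o['tcp_pos']).round(2),'F',o['force'].round(1),'Tq',o['wrist_torque'].round(2),'open',round(o['opening'],1),'down',M.inv().apply([0,0,-1]).round(3))
E
python3 -c "
from h import *
plan([527.6,-203,112])"
```

```text
clk 11.35 coverO [ 528.84 -202.31  186.44] turn [-0.08  0.04  0.04] shift [-53.5    0.73  51.77] F [-0.  -0.8 -2.6] Tq [-0.    0.6  -0.01] open 55.5 down [-0.707  0.     0.707]
```

```bash
python3 -c "
from h import *
for i in range(8):
    o=observe();O,C=cover_pose(o);print(o['clock'],O.round(2),C[:,2].round(4),C[:,0].round(4),o['qpos'].round(4));get_image('top')"
```

```text
11.35 [ 528.84 -202.31  186.44] [ 7.e-04 -5.e-04  1.e+00] [1.240e-02 9.999e-01 5.000e-04] [-0.7391 -0.2043  2.2569  0.8875  0.6497  0.236 ]
11.4 [ 529.   -202.38  186.8 ] [ 0.e+00 -3.e-04  1.e+00] [1.260e-02 9.999e-01 3.000e-04] [-0.7391 -0.2046  2.2566  0.888   0.6497  0.2359]
11.45 [ 529.08 -202.37  187.01] [-4.e-04 -3.e-04  1.e+00] [1.260e-02 9.999e-01 3.000e-04] [-0.739  -0.2049  2.2566  0.8883  0.6497  0.2358]
11.5 [ 529.05 -202.31  187.02] [-6.e-04 -4.e-04  1.e+00] [1.280e-02 9.999e-01 4.000e-04] [-0.7391 -0.2051  2.2568  0.8886  0.6497  0.2358]
11.55 [ 529.01 -202.34  187.06] [-7.e-04 -4.e-04  1.e+00] [1.290e-02 9.999e-01 4.000e-04] [-0.7392 -0.2052  2.2569  0.8888  0.6497  0.2357]
11.6 [ 528.95 -202.34  187.01] [-8.e-04 -6.e-04  1.e+00] [1.320e-02 9.999e-01 6.000e-04] [-0.7393 -0.2053  2.2571  0.889   0.6496  0.2358]
11.65 [ 528.88 -202.32  186.95] [-8.e-04 -7.e-04  1.e+00] [1.330e-02 9.999e-01 7.000e-04] [-0.7394 -0.2054  2.2573  0.8891  0.6496  0.2357]
11.7 [ 528.8  -202.3   186.87] [-8.e-04 -8.e-04  1.e+00] [1.340e-02 9.999e-01 8.000e-04] [-0.7395 -0.2055  2.2575  0.8892  0.6496  0.2357]
```

>>> play_rows([
  [[0, 0, 0], [-0.018, 0.0004, 0.0174], 0.02],
  [[0, 0, 0], [-0.018, 0.0003, 0.0174], 0.02],
  [[0, 0, 0], [-0.0179, 0, 0.0174], 0.02],
  [[0, 0, 0], [0, 0, 0], 0.02],
  [[0, 0, 0], [0, 0, 0], 0.02],
  [[0, 0, 0], [0, 0, 0], 0.02],
  [[0, 0, 0], [0, 0, 0], 0.02],
  [[0, 0, 0], [0, 0, 0], 0.02],
])

```text
clock: 12.55
tcp_pos: [544.9, -203.8, 141.0]
eef_rot: [2.895, -0.021, 1.204]
force: [-0.7, -0.1, -2.7]
opening: 55.5
```

```bash
python3 - <<'E'
from h import *
plan([527.6,-203,112])
for n in ("scene","top","wrist"): cv2.imwrite(f"pics/{n}8.png",get_image(n))
plan([527.6,-203,112])
s=cv2.imread('pics/scene8.png');cv2.imwrite('pics/s8c.png',cv2.resize(s[190:270,160:267],(800,598),interpolation=cv2.INTER_CUBIC))
a=cv2.imread('pics/top8.png');cv2.imwrite('pics/t8c.png',cv2.resize(a[185:245,300:380],(800,600),interpolation=cv2.INTER_CUBIC))
E
```

```text
clk 12.55 coverO [ 528.21 -203.55  113.2 ] turn [ 0.02 -0.15  0.03] shift [-1.26 -0.52  0.49] F [-0.7 -0.1 -2.7] Tq [-0.06  0.63 -0.03] open 55.5 down [-0.709 -0.001  0.705]
clk 12.7 coverO [ 527.75 -203.11  112.28] turn [-0.03 -0.08 -0.01] shift [-0.29 -0.12  0.13] F [-0.8 -0.3 -3.7] Tq [-0.02  0.6   0.03] open 55.3 down [-0.708  0.     0.706]
```

View pics/s8c.png

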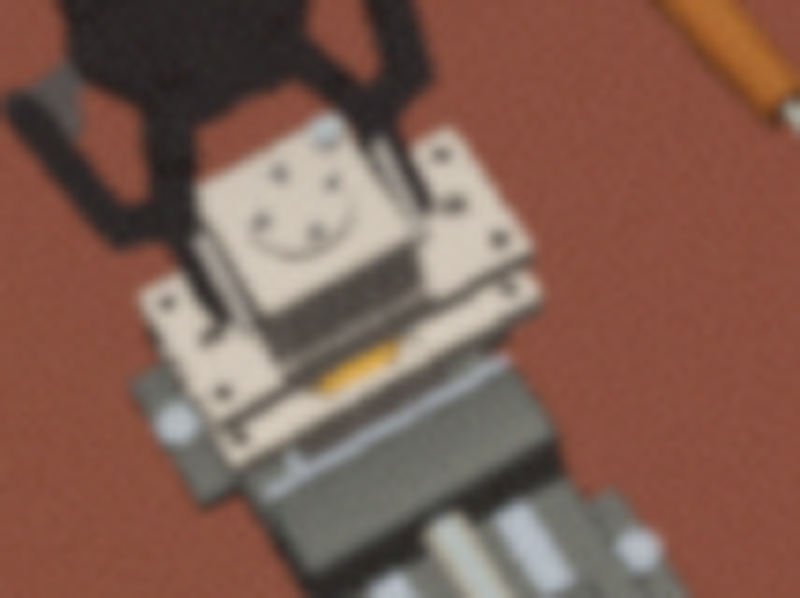

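View pics/t8c.png

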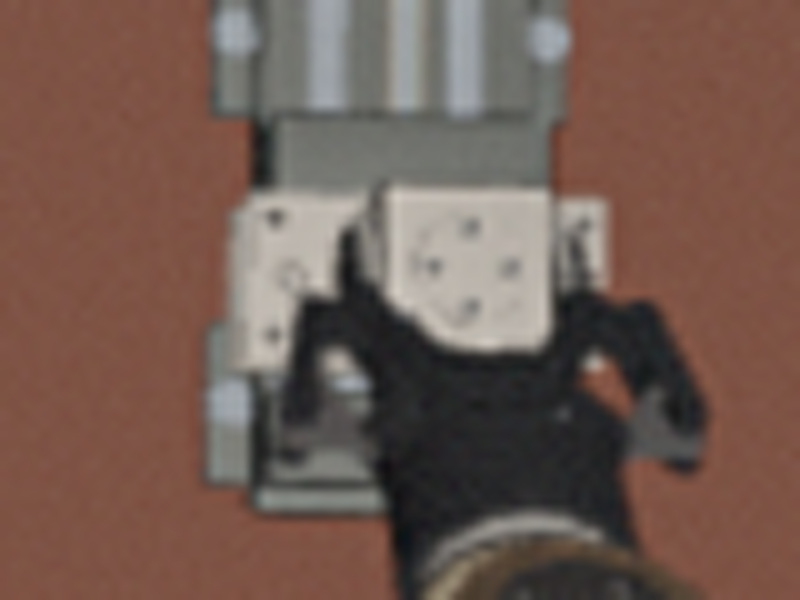

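The scene crop shows the cover level, parallel and just above the lower half. The outlines agree and the long ears are on the same side. I'll lower it onto the dowel tapers.

>>> play_rows([
  [[0, 0, 0], [-0.0022, 0, 0.0021], 0.02],
  [[0, 0, 0], [-0.0022, 0, 0.0021], 0.02],
  [[0, 0, 0], [-0.0022, 0, 0.0021], 0.02],
  [[0, 0, 0], [-0.0022, 0, 0.0021], 0.02],
  [[0, 0, 0], [0, 0, 0], 0.02],
  [[0, 0, 0], [0, 0, 0], 0.02],
  [[0, 0, 0], [0, 0, 0], 0.02],
])

```text
clock: 13.4
tcp_pos: [544.1, -203.3, 127.3]
eef_rot: [2.897, -0.022, 1.202]
force: [0.7, 0.2, -3.2]
opening: 55.2
```

```bash
python3 -c "
from h import *
plan([527.6,-203,100])"
```

```text
clk 13.4 coverO [ 527.31 -203.01   99.54] turn [-0.05 -0.04 -0.05] shift [ 0.54 -0.05 -0.1 ] F [ 0.7  0.2 -3.2] Tq [ 0.03  0.62 -0.1 ] open 55.2 down [-0.708  0.001  0.706]
```

>>> play_rows([
  [[0, 0, 0], [-0.0011, 0, 0.0011], 0.02],
  [[0, 0, 0], [-0.0011, 0, 0.0011], 0.02],
  [[0, 0, 0], [-0.001, 0, 0.0011], 0.02],
  [[0, 0, 0], [0, 0, 0], 0.02],
  [[0, 0, 0], [0, 0, 0], 0.02],
])

```text
clock: 13.9
tcp_pos: [544.0, -203.2, 122.5]
eef_rot: [2.898, -0.022, 1.202]
force: [-1.1, 0.0, -3.5]
opening: 55.4
```

```bash
python3 -c "
from h import *
plan([527.6,-203,95])"
```

```text
clk 13.9 coverO [ 527.29 -202.89   94.75] turn [-0.06 -0.03 -0.06] shift [0.41 0.07 0.06] F [-1.1  0.  -3.5] Tq [0.   0.66 0.02] open 55.4 down [-0.708  0.001  0.707]
```

>>> play_rows([
  [[0, 0, 0], [-0.001, 0, 0.0011], 0.02],
  [[0, 0, 0], [-0.001, 0, 0.0011], 0.02],
  [[0, 0, 0], [-0.0007, 0, 0.0008], 0.02],
  [[0, 0, 0], [0, 0, 0], 0.02],
  [[0, 0, 0], [0, 0, 0], 0.02],
  [[0, 0, 0], [0, 0, 0], 0.02],
])

```text
clock: 14.5
tcp_pos: [544.4, -203.3, 119.3]
eef_rot: [2.897, -0.022, 1.203]
force: [-6.5, 1.8, 3.8]
opening: 55.3
```

```bash
python3 -c "
from h import *
plan([527.6,-203,88])
for n in ('scene','wrist'): cv2.imwrite(f'pics/{n}9.png',get_image(n))
plan([527.6,-203,88])
s=cv2.imread('pics/scene9.png');cv2.imwrite('pics/s9c.png',cv2.resize(s[190:270,160:267],(800,598),interpolation=cv2.INTER_CUBIC))"
```

```text
clk 14.5 coverO [ 527.73 -203.02   91.56] turn [-0.06 -0.11 -0.04] shift [-2.6  -0.05  2.48] F [-6.5  1.8  3.8] Tq [0.27 0.87 0.04] open 55.3 down [-0.709  0.001  0.706]
clk 14.6 coverO [ 527.76 -202.98   91.58] turn [-0.06 -0.11 -0.04] shift [-2.63 -0.01  2.48] F [-6.6  2.1  4.4] Tq [0.15 0.81 0.04] open 55.2 down [-0.709  0.001  0.706]
```

View pics/s9c.png

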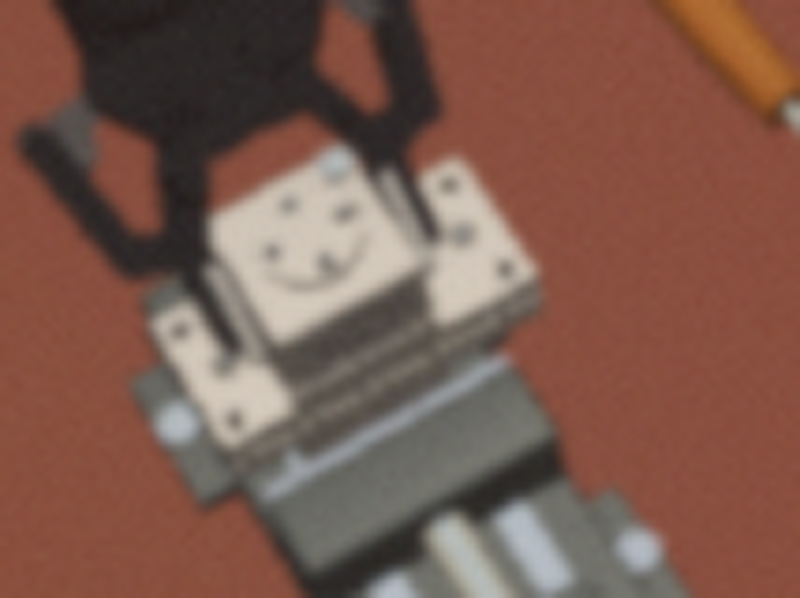

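Both dowels show through their ear holes and the spring is engaged (Fz up about 7 N). I'll press on, with a slight nudge in −x to relieve the side force.

>>> play_rows([
  [[0, 0, 0], [-0.0011, 0, 0.0004], 0.02],
  [[0, 0, 0], [-0.0008, 0, 0.0007], 0.02],
  [[0, 0, 0], [-0.0007, 0, 0.0007], 0.02],
  [[0, 0, 0], [0, 0, 0], 0.02],
  [[0, 0, 0], [0, 0, 0], 0.02],
  [[0, 0, 0], [0, 0, 0], 0.02],
])

```text
clock: 15.2
tcp_pos: [544.4, -203.3, 117.4]
eef_rot: [2.896, -0.021, 1.206]
force: [-9.3, 3.6, 8.4]
opening: 55.3
```

```bash
python3 -c "
from h import *
plan([527.6,-203,88])"
```

```text
clk 15.2 coverO [ 527.78 -203.01   89.55] turn [-0.09 -0.22 -0.04] shift [-1.2  -0.04  1.08] F [-9.3  3.6  8.4] Tq [0.39 0.76 0.09] open 55.3 down [-0.71   0.001  0.704]
```

>>> play_rows([
  [[0, 0, 0], [-0.0008, -0.0002, -0.0001], 0.02],
  [[0, 0, 0], [-0.0008, -0.0002, -0.0001], 0.02],
  [[0, 0, 0], [0, 0, 0], 0.02],
  [[0, 0, 0], [0, 0, 0], 0.02],
  [[0, 0, 0], [0, 0, 0], 0.02],
])

```text
clock: 15.7
tcp_pos: [544.3, -203.3, 117.5]
eef_rot: [2.894, -0.022, 1.21]
force: [-2.0, 2.5, 5.9]
opening: 55.5
```

```bash
python3 -c "
from h import *
plan([527.6,-203,88])"
```

```text
clk 15.7 coverO [ 527.66 -203.01   89.61] turn [-0.07 -0.34 -0.05] shift [-1.14 -0.05  1.28] F [-2.   2.5  5.9] Tq [0.33 0.08 0.15] open 55.5 down [-0.712  0.001  0.703]
```

>>> play_rows([
  [[0, -0.15, 0], [-0.0007, -0.0001, 0.0005], 0.02],
  [[0, -0.15, 0], [-0.0007, -0.0001, 0.0005], 0.02],
  [[0, 0, 0], [-0.0007, 0, 0.0005], 0.02],
  [[0, 0, 0], [0, 0, 0], 0.02],
  [[0, 0, 0], [0, 0, 0], 0.02],
  [[0, 0, 0], [0, 0, 0], 0.02],
])

```text
clock: 16.3
tcp_pos: [544.4, -203.3, 116.0]
eef_rot: [2.896, -0.021, 1.204]
force: [-5.1, 2.8, 10.2]
opening: 55.3
```

```bash
python3 -c "
from h import *
plan([527.6,-203,88])"
```

```text
clk 16.3 coverO [ 527.66 -203.03   88.16] turn [-0.07 -0.14 -0.03] shift [-0.13 -0.05  0.15] F [-5.1  2.8 10.2] Tq [ 0.44 -0.09  0.23] open 55.3 down [-0.709  0.001  0.705]
```

>>> play_rows([
  [[0, -0.1, 0], [-0.0008, -0.0002, 0.0004], 0.02],
  [[0, 0, 0], [-0.0006, 0, 0.0004], 0.02],
  [[0, 0, 0], [0, 0, 0], 0.02],
  [[0, 0, 0], [0, 0, 0], 0.02],
  [[0, 0, 0], [0, 0, 0], 0.02],
])

```text
clock: 16.8
tcp_pos: [544.4, -203.3, 115.8]
eef_rot: [2.896, -0.021, 1.205]
force: [-11.3, 5.1, 17.7]
opening: 55.2
```

```bash
python3 -c "
from h import *
plan([527.6,-203,88])"
```

```text
clk 16.8 coverO [ 527.75 -203.05   87.98] turn [-0.08 -0.17 -0.02] shift [-0.07 -0.07 -0.03] F [-11.3   5.1  17.7] Tq [ 0.77 -0.02  0.3 ] open 55.2 down [-0.709  0.001  0.705]
```

The force now rises about 7.5 N over 0.2 mm at height 88.0, so the faces have met. I'll ease the side load and firm up slightly.

>>> play_rows([
  [[0, -0.1, 0], [-0.0007, -0.0003, 0], 0.02],
  [[0, 0, 0], [-0.0007, -0.0003, 0], 0.02],
  [[0, 0, 0], [0, 0, 0], 0.02],
  [[0, 0, 0], [0, 0, 0], 0.02],
  [[0, 0, 0], [0, 0, 0], 0.02],
])

```text
clock: 17.3
tcp_pos: [544.4, -203.3, 115.8]
eef_rot: [2.896, -0.022, 1.205]
force: [-5.1, 3.9, 16.8]
opening: 55.7
```

```bash
python3 -c "
from h import *
plan([527.6,-203,88])
for n in ('scene','wrist','top'): cv2.imwrite(f'pics/{n}10.png',get_image(n))
plan([527.6,-203,88])
s=cv2.imread('pics/scene10.png');cv2.imwrite('pics/s10c.png',cv2.resize(s[190:270,160:267],(800,598),interpolation=cv2.INTER_CUBIC))"
```

```text
clk 17.3 coverO [ 527.7  -203.03   87.99] turn [-0.03 -0.17 -0.03] shift [-0.04 -0.05  0.02] F [-5.1  3.9 16.8] Tq [ 0.71 -0.45  0.33] open 55.7 down [-0.709  0.     0.705]
clk 17.45 coverO [ 527.7  -203.03   87.99] turn [-0.03 -0.17 -0.03] shift [-0.04 -0.04  0.02] F [-5.5  2.5 16.6] Tq [ 0.77 -0.54  0.27] open 55.4 down [-0.709  0.     0.705]
```

View pics/s10c.png

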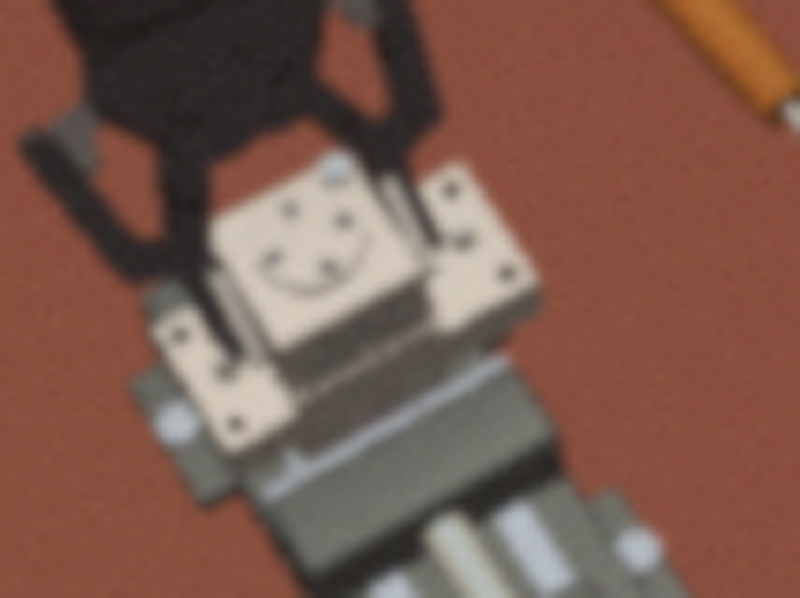

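View pics/wrist10.png

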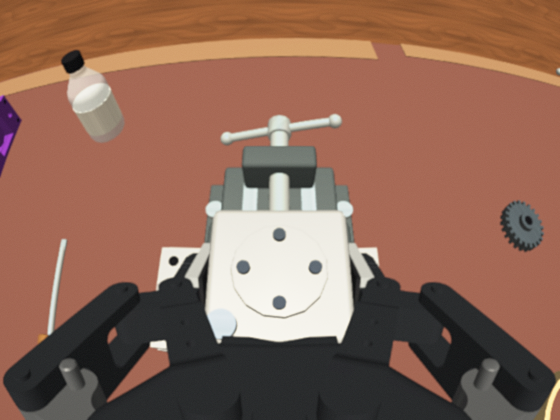

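The seam is closed in the scene crop and the cap sits unchanged in the hand. One more small press will confirm the stiff contact all round.

>>> play_rows([
  [[0, -0.1, 0], [-0.0008, -0.0001, 0.0003], 0.02],
  [[0, 0, 0], [-0.0003, 0, 0], 0.02],
  [[0, 0, 0], [0, 0, 0], 0.02],
  [[0, 0, 0], [0, 0, 0], 0.02],
  [[0, 0, 0], [0, 0, 0], 0.02],
  [[0, 0, 0], [0, 0, 0], 0.02],
  [[0, 0, 0], [0, 0, 0], 0.02],
  [[0, 0, 0], [0, 0, 0], 0.02],
])

```text
clock: 18.25
tcp_pos: [544.4, -203.3, 115.8]
eef_rot: [2.896, -0.022, 1.205]
force: [-5.5, 4.1, 19.2]
opening: 55.1
```

```bash
python3 -c "
from h import *
plan([527.6,-203,88])
for i in range(4): cv2.imwrite('pics/scene11.png',get_image('scene'))
plan([527.6,-203,88])
o=observe();print(o['qpos'],np.abs(o['joint_velocities']).max())
cv2.imwrite('pics/top11.png',get_image('top'))
s=cv2.imread('pics/scene11.png');cv2.imwrite('pics/s11c.png',cv2.resize(s[190:270,160:267],(800,598),interpolation=cv2.INTER_CUBIC))"
```

```text
clk 18.25 coverO [ 527.73 -203.07   88.01] turn [-0.04 -0.17 -0.03] shift [-0.07 -0.09  0.01] F [-5.5  4.1 19.2] Tq [ 0.83 -0.63  0.32] open 55.1 down [-0.709  0.001  0.705]
clk 18.45 coverO [ 527.72 -203.06   88.  ] turn [-0.04 -0.17 -0.03] shift [-0.06 -0.08  0.01] F [-5.9  4.6 18.2] Tq [ 0.83 -0.69  0.35] open 55.7 down [-0.709  0.001  0.705]
[-0.74330688 -0.02617729  2.31375357  1.20001562  0.5318169  -0.13739713] 0.0021184615716001074
```

View pics/scene11.png

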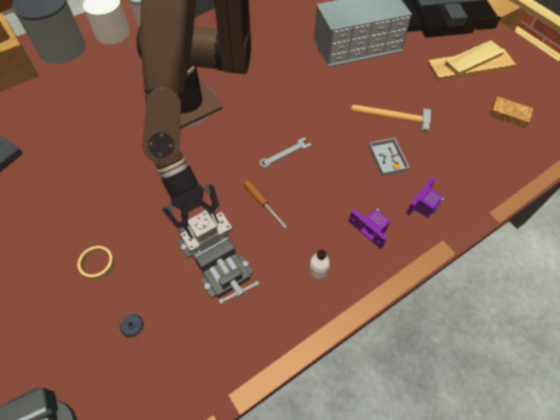

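View pics/s11c.png

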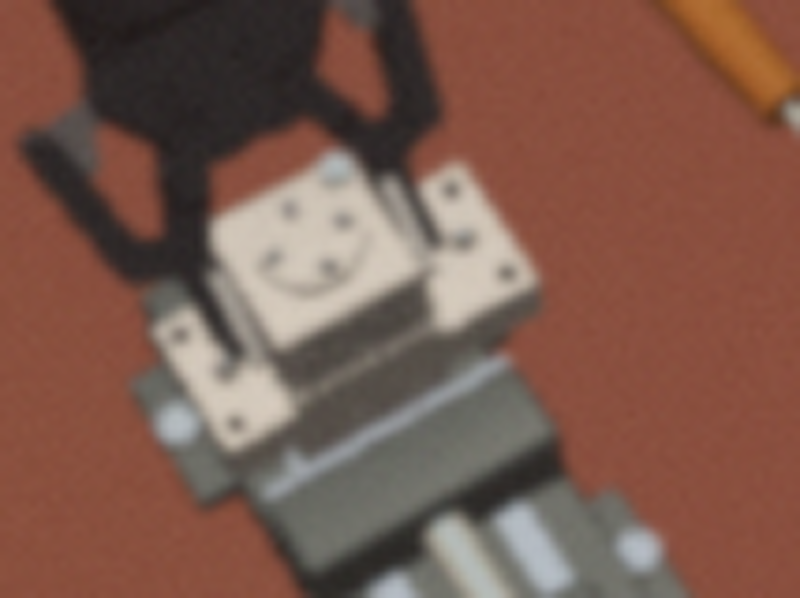

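The pose did not change under the extra load (88.0 mm, about 21 N net), and everything else on the bench is where it was. I'm handing in.

```bash
python3 -c "
from workcell import *
print(sign_off())"
```

```text
the job is handed in; nothing more can be done
None
```

The cover is on the lower half, long ear over long ear, and the gripper is still holding it pressed down. I gripped it across x with the tool tilted 45° and lifted it. I turned it upright in the air, lowered it over both dowels, and pressed it against the spring until the faces met. I handed it in at about 18.5 s.

**Last checks:**
- **Height:** the cover's parting face reads 88.0 mm. It did not move when I pressed harder, so the faces are in contact.
- **Push:** about 21 N net downward, against the roughly 12 N spring.
- **Grip:** the opening reads about 55 mm, and the cap had not shifted in the hand in the last wrist picture, taken just before the final small press.
- **Picture:** the scene view shows the seam closed and both dowels in their holes. The other things on the bench look undisturbed.

**Small disagreements:**
- About 5 N of side load remains on the dowels.
- The computed tilt still reads 0.17°. It did not change when I pressed harder or made small corrective turns, so I took it as an error in my estimate of how the cover sits in the hand.
- I saw the seam only from the scene camera's side. That the faces meet all round rests on the height and force readings.

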